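# Secure the belt idler's axle pin with its retaining clip

## Task

The axle pin of the polishing-belt idler has worked its way out: push it fully home by its head, so that the clip groove comes out at the other end. Then take the black retaining clip from the rack, feel along the bare pin end with light pressure for the groove, and press the clip straight down, square to the pin, into it until it snaps fully home; let go of it there. Never lean on the clip, pin or stand with more than 25 N (the pin and the clip bend), and leave the yellow clip and everything else on the bench where they are.

Things in the scene. Friction and masses are not known exactly. Their poses are not given: they have to be found in the camera images.
- idler_stand: Grey belt idler, fixed: base 116 x 84 x 10 mm, two cheeks 82 mm high, between them a black rubber-tyred wheel (80 mm across, 22 wide, top at 102 mm, turns freely). Origin: centre of the base's underside, z up. A steel axle pin lies along its y at height 62 mm through round bosses (26 mm across) that end at y = -44 and +44 mm; head on the -y side, bare grooved end on the +y side.
- boss_face (a point): Point on the pin's axis in the face of the +y boss, axes as the stand's. The 20 mm pin comes out here towards +y. Its groove is 12 mm across at the bottom, 5.6 mm wide, with 6.5 mm of full pin beyond it. With the pin home, the groove's middle is 5 to 19 mm from this face (a stop collar under the head is set differently on each stand and is not measured): find it by feel.
- head_boss (a point): Point on the pin's axis in the face of the -y boss, axes as the stand's. The pin's head, a steel disc 30 mm across and 7 mm thick, stands towards -y of it: its outer face is 10 to 24 mm (hidden collar setting, brass) plus the axle_pin value away. Push it towards +y.
- axle_pin (a joint): How far the axle pin still is from fully home, in m (0 = home; starts at 0.010 to 0.016). It slides along the stand's y against about 6 N of friction and stops hard at 0. Until it is home the groove is inside the boss or too close to its face for the clip.
- clip_rack: Fixed clip rack: wooden foot 50 x 116 x 6 mm, upright aluminium fin 6.2 mm thick along y, top at 36 mm; stations at y = -36, 0, +36 mm, each between two teeth (3 mm wide, 6.5 mm above the fin, as thick as it). Origin: centre of the foot's underside. A clip sits astride the fin, tab up, and lifts straight up.
- clip_black: Black spring clip, 50 g. Origin: centre of its 12 mm bore (30 mm above the bench on the rack); mouth, two sprung steel prongs and solid cheeks face -z, 8 mm below it; 4 mm thick along y. Flat back 22 mm wide (x), z = 6 to 13 mm, its top forms shoulders beside the tab. Pressed with 4 to 6 N its origin stops 12 to 14 mm above the pin's axis on the full pin, 7 to 8 in the groove, 0 when home (4 if forced over the full pin).
- clip_tab (a point): Middle of the black clip's upright finger tab, 25.5 mm above the clip's origin: 14 mm wide in x, 8 mm thick in y, z = 13 to 38 mm above that origin; axes as the clip's. Gripping across x with the fingertips on the shoulders is clear of the wheel when fitting. Pushing the clip down into the groove takes 10 to 18 N before it snaps; then the back stops hard on the groove.
- clip_yellow: Yellow clip for a thinner pin, same shape at 85 percent of the size, origin at its bore centre; stays on the rack. The two clips stand at the two outer stations, either way round.
- driver_gold: bystander: small gold screwdriver lying flat, 76 mm
- tweezers: bystander: steel tweezers lying flat, 120 mm
- loupe: bystander: black loupe, 38 mm across, 30 mm high
- screw_packet: bystander: small orange card packet, 54 x 30 x 12 mm

How it is judged:
On the way, in this order (a step that is already met when the one before it is completed fails the run):
1. the axle pin is pushed fully home (value of joint axle_pin below 0.002 m), for 0.2 s.
2. the black clip is snapped into the groove, its bore centred on the pin (x of clip_black in the frame of boss_face between -0.0015 and 0.0015 m and z of clip_black in the frame of boss_face between -0.0015 and 0.0015 m and y of clip_black in the frame of boss_face between 0.0025 and 0.0205 m and angle between the y axis of clip_black and the y axis of idler_stand, either way round below 0.15 rad), for 0.2 s.
At the end, for the whole second after the job is handed in: The pin is within 2 mm of home; the black clip sits in the groove at rest, its bore centre within 1.5 mm of the pin's axis, 2.5 to 20.5 mm outside the boss face and square to the pin within 0.15 rad; the yellow clip is within 10 mm of where it stood on the rack; the robot has let go (all of step 2 and value of joint axle_pin below 0.002 m and linear speed of clip_black below 0.02 m/s and distance of clip_yellow from where it was at the start of the episode below 0.01 m); the robot touches nothing.
It fails at once if the black clip is pressed down (contact forces over 12 N) while cocked more than 0.1 rad from square to the pin (angle between the y axis of clip_black and the y axis of idler_stand, either way round above 0.1 rad and contact force between clip_black and idler_stand above 12 N).
It fails at once if the black clip is forced: its contact forces on the pin and stand, wedging included, add up to more than 50 N (contact force between clip_black and idler_stand above 50 N).
It fails at once if the robot presses the pin or stand with more than 25 N (contact force between any of the fingers, the arm and idler_stand above 25 N).
It fails at once if the yellow clip is taken or another thing on the bench is shifted by more than 15 mm (distance of any of clip_yellow, driver_gold, tweezers, loupe, screw_packet from where it was at the start of the episode above 0.015 m).
It also fails if it takes over 72 s, if anything falls off the work surface, if the arm or the gripper's body presses on something with over 40 N, if the wrist force passes 120 N, or if a joint passes its speed limit or range.

## Robot

A 6-joint arm with a two-finger parallel gripper is mounted at the origin on a cart in front of the work surface, level with it; the furniture and walls round the work are solid. World frame = base frame: x ahead of the robot, y to its left, z up, the work surface at z = 0. Lengths are in m, angles in rad, forces in N, time in s.
With the tool pointing down it reaches from about 0.35 to 1 m from the base axis. Payload 7.1 kg.
Tool frame: the origin (TCP) lies at the very end of the fingers, on their centre line; the grasp point (between the pads) lies 19 mm behind it; x points along the fingers, y is the direction in which the jaws open and shut, and the axes are right-handed (so a half turn about x gives the same grasp; the last joint's range is limited). The gripper opens to 85 mm and grips with 20 to 120 N. Pads are 22 mm wide; open, the fingers measure 114 mm over their backs; the gripper's body (76 mm by 85 mm) begins 54 mm behind the grasp point. The pads swing forward as they close: fully open they stand 13 mm farther back than shut.
Start: joints at [1.314, 0.423, 1.63, -0, 1.089, -0.019], TCP at [0.147, 0.607, 0.231] pointing down, gripper open.
Joint ranges: [-3, 3], [-0.9, 2.11], [0.09, 2.58], [-1.31, 4.45], [0.11, 2.69], [-2.54, 2.54]. Speed limits (rad/s): [2.39, 2.39, 3.01, 3.14, 3.14, 3.14].

## Interface

Orientations are given as a rotation vector (axis times angle).
In Python, from station import monitor, eyes, close_job gives the robot as it stands.
- The arm moves only by the tool drive_tool, never from a script. Its argument "series" is text: rows parted by semicolons, each of 7 numbers parted by spaces: the shift along the world's x, y, z in cm, then the turn, a rotation vector about the world's x, y, z in rad, then the finger opening in cm, from 0 to 8.54. In form: x y z rx ry rz hand; .... A call has 1 to 20 rows; each row is the pose to reach, as a shift and turn from the pose commanded when the call began; what a row does not reach only later rows make up. A row lasts 1/12 s, in which the tool goes at most 41.7 mm and 7.16 degrees, less where a joint would pass 70% of its speed; a pose out of reach is approached as far as the arm can. A call with a gripper value outside its range is refused whole. The fingers move at their own pace and stop on an object; "force" is the grip in N (left out, the last holds). Time passes only in rows, so rows that repeat a pose let the fingers close. It gives the time, the measured TCP pose, the force and the opening at its end, in the units of the state.
- monitor.get_obs(): the state, without advancing time (a new reading comes with each control period).
- eyes.capture(name): name is "side" or "top" or "wrist"; returns a dict with "frame" (420x560x3 uint8, red, green, blue), "camera_matrix" (3x3 intrinsics, pixels), "eye" and "orientation" of the camera in the world; the wrist camera has in their place "mount" (4x4, takes a point from camera to tool coordinates, whose origin is the TCP and whose axes are the tool frame's). Camera axes: x right, y down, z forward; pixel columns grow to the right and rows downward; lengths in m; the calibration is good to about 2 mm. A picture is of the moment at which its call begins: read the wrist's pose just before it. There is no depth.
- close_job(): hands the job in, once; it reports no verdict.
The state is a dict: "time_s": time; "q": joint angles; "dq": joint speeds; "joint_torque": joint torques, N m; "ee_pos": TCP position; "eef_rot": TCP orientation; "force": force on the tool from outside, world axes, zero at the start; "moment": the same for the moment, N m; "finger_gap": finger opening in m.
Only numpy, scipy, OpenCV 4.12 (cv2) and the standard library are available. Lean on these libraries where they do the work, as an engineer would, in place of code of your own. Each camera call takes 0.05 s, during which the arm holds its last target. There are 200 camera calls.

## Working session

There is one attempt and no reset: what is moved stays moved. The work goes in short steps, Python scripts to look and compute and a tool call to move; the robot and the scene stay as the last step left them, time stands still between calls to the robot, and variables do not carry over. Pictures are saved under pics/ and viewed, about 8 in all and at most 12, crops included, and the job is handed in when it is done.

Besides the shell and the picture viewer there is one more tool, called as a command line: name --argument value ..., lists and objects as JSON in quotes. drive_tool: Moves the arm, as the interface text tells. Its arguments: {"type":"object","properties":{"series":{"type":"string"},"force":{"type":"number"}},"required":["series"]}

```bash
mkdir -p pics; cat > h.py <<'E'
import numpy as np,cv2
from scipy.spatial.transform import Rotation as R
from station import monitor,eyes
def rot(o):
    o=np.array(o,float)
    if o.shape==(3,3): return o
    if o.size==3: return R.from_rotvec(o).as_matrix()
    return R.from_quat(o).as_matrix()
def cap(name,fn=None):
    s=monitor.get_obs(); c=eyes.capture(name); K=np.array(c["camera_matrix"])
    if "mount" in c:
        M=np.array(c["mount"]); Rt=rot(s["eef_rot"]); Rw=Rt@M[:3,:3]; p=Rt@M[:3,3]+np.array(s["ee_pos"])
    else: Rw=rot(c["orientation"]); p=np.array(c["eye"])
    if fn: cv2.imwrite("pics/"+fn,c["frame"][:,:,::-1])
    return dict(f=c["frame"],K=K,R=Rw,p=p)
def ray(c,u,v): 
    d=c["R"]@np.linalg.inv(c["K"])@[u,v,1]; return d/np.linalg.norm(d)
def onz(c,u,v,z): d=ray(c,u,v); return c["p"]+d*(z-c["p"][2])/d[2]
def tri(c1,a,c2,b):
    d1,d2=ray(c1,*a),ray(c2,*b); A=np.stack([d1,-d2],1); t=np.linalg.lstsq(A,c2["p"]-c1["p"],rcond=None)[0]
    x,y=c1["p"]+t[0]*d1,c2["p"]+t[1]*d2; return (x+y)/2,np.linalg.norm(x-y)
def proj(c,P): q=c["K"]@(c["R"].T@(np.array(P)-c["p"])); return q[:2]/q[2]
E
python3 - <<'E'
from h import *
import pickle
print(monitor.get_obs())
d={}
for n in("side","top","wrist"):
    d[n]=cap(n,n+"0.png"); print(n,d[n]["p"],d[n]["R"].round(3).tolist(),d[n]["K"][0])
pickle.dump(d,open("v0.pkl","wb"))
E
```

```text
{'time_s': 0.0, 'q': array([ 1.31398815e+00,  4.23885818e-01,  1.63072571e+00,  8.43707420e-06,
        1.08861789e+00, -1.89942113e-02]), 'dq': array([ 0.00172895,  0.00085405,  0.00077561, -0.00017427, -0.00022741,
       -0.00117899]), 'joint_torque': array([-5.72429308e-04, -5.57380986e+01, -2.81738108e+01,  8.28247244e-05,
        7.24482947e-03, -8.54563353e-06]), 'ee_pos': array([0.1470595 , 0.60685922, 0.23050359]), 'eef_rot': array([ 0.18543315,  1.56295303, -0.18798315]), 'force': array([-0.1565658 , -0.39582275,  0.91964357]), 'moment': array([ 0.0070655 ,  0.0078765 , -0.05261394]), 'finger_gap': 0.08511628526173587}
side [ 0.23377681 -1.27087617  0.51874965] [[0.964, -0.109, 0.241], [-0.264, -0.364, 0.893], [-0.009, -0.925, -0.38]] [514.51268581   0.         281.99245755]
top [ 0.35547612 -0.21168369  1.12589199] [[0.014, -0.988, 0.157], [-1.0, -0.016, -0.012], [0.014, -0.156, -0.988]] [406.95335891   0.         272.61812573]
wrist [0.07447146 0.62412413 0.37313089] [[0.236, 0.928, 0.289], [0.972, -0.225, -0.071], [-0.001, 0.298, -0.955]] [356.91166505   0.         282.22883032]
```

View pics/top0.png

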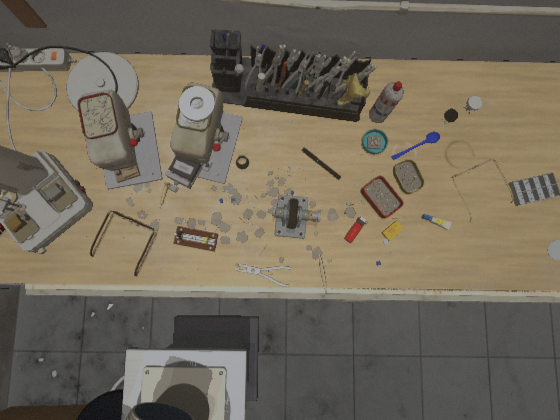

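View pics/side0.png

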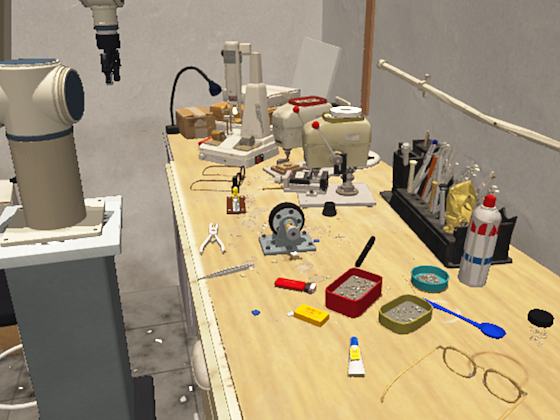

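The top view shows the stand near (291,216), with its head probably towards image right (−y). The rack is near (196,238) and the loupe at (243,162). Next I'll enlarge the stand and rack in both views.

```bash
python3 - <<'E'
from h import *
import pickle
d=pickle.load(open("v0.pkl","rb"))
t=d["top"];s=d["side"]
def cr(c,u,v,w,h): return cv2.resize(c["f"][v-h:v+h,u-w:u+w,::-1],(400,300),interpolation=cv2.INTER_CUBIC)
im=np.vstack([np.hstack([cr(t,292,216,40,30),cr(t,196,238,32,24)]),np.hstack([cr(s,290,232,40,30),cr(s,236,200,32,24)])])
cv2.imwrite("pics/crop0.png",im)
for u,v in[(291,216),(196,238),(243,162)]: print(onz(t,u,v,0.0),onz(t,u,v,.08))
E
```

```text
[ 0.51424994 -0.27697412  0.        ] [ 0.5029683  -0.27233492  0.08      ]
[ 0.44862887 -0.01482413  0.        ] [ 0.44200993 -0.02881195  0.08      ]
[ 0.66741821 -0.1389653   0.        ] [ 0.64525323 -0.14413229  0.08      ]
```

View pics/crop0.png

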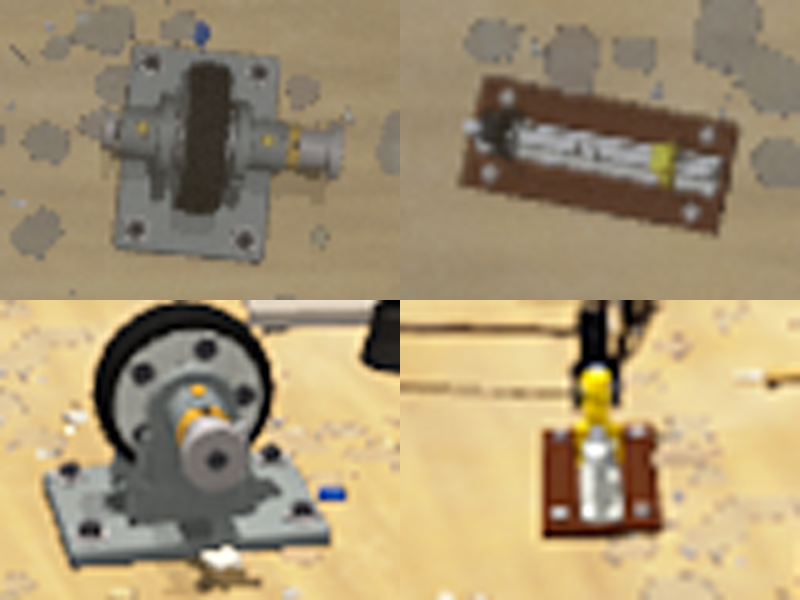

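The crop shows the pin head pointing image-right (−y). On the rack the black clip is at the left end (+y) and the yellow one is at right. Now I'll compute poses from the foot corners.

```bash
python3 - <<'E'
from h import *
import pickle
d=pickle.load(open("v0.pkl","rb"));t=d["top"]
def corners(L,o,s,z): return np.array([onz(t,o[0]+(u)/s,o[1]+v/s,z)[:2] for u,v in L])
for n,L,o,s,z in[("stand",[(135,45),(280,60),(263,262),(115,245)],(252,186),5,.01),("rack",[(87,78),(338,125),(318,232),(60,185)],(164,214),6.25,.006)]:
    C=corners(L,o,s,z);e=[np.linalg.norm(C[i]-C[(i+1)%4]) for i in range(4)]
    # +y edge: image left ; y axis = from right to left
    y=(C[0]+C[3]-C[1]-C[2]);x=(C[0]+C[1]-C[2]-C[3])
    print(n,C.mean(0),"edges",np.round(e,4),"yaw",np.arctan2(-y[0],y[1]),np.arctan2(x[1],x[0]))
r=rot(monitor.get_obs()["eef_rot"]);print(r.round(3))
E
```

```text
stand [ 0.51163448 -0.27824107] edges [0.0814 0.1134 0.0819 0.1125] yaw -0.09351340813813551 -0.08403657604725275
rack [ 0.44602494 -0.01627086] edges [0.1129 0.0476 0.1152 0.0482] yaw -0.1668720522886679 -0.17305363500061496
[[-0.     0.236  0.972]
 [-0.001  0.972 -0.236]
 [-1.    -0.001 -0.   ]]
```

drive_tool --series "1.3 -3.5 1 0 0 -0.09 8.5; 2.6 -7 2 0 0 -0.18 8.5; 3.9 -10.5 3 0 0 -0.27 8.5; 5.2 -14 3 0 0 -0.36 8.5; 6.5 -17.5 3 0 0 -0.45 8.5; 7.8 -21 3 0 0 -0.54 8.5; 9.1 -24.5 3 0 0 -0.63 8.5; 10.3 -27.7 3 0 0 -0.72 8.5; 12.2 -31.2 3 0 0 -0.81 8.5; 14.1 -34.7 3 0 0 -0.9 8.5; 16 -38.2 3 0 0 -0.99 8.5; 17.9 -41.7 3 0 0 -1.08 8.5; 19.8 -45.2 3 0 0 -1.17 8.5; 21.7 -48.7 3 0 0 -1.26 8.5; 23.6 -52.2 3 0 0 -1.34 8.5; 25.3 -55.7 3 0 0 -1.42 8.5; 25.3 -55.7 3 0 0 -1.42 8.5"

```text
time_s: 1.57
ee_pos: [0.4028, 0.0454, 0.2617]
eef_rot: [1.28, 1.159, -1.279]
force: [-0.3, 0.2, 1.0]
finger_gap: 0.0849
```

drive_tool --series "1.2 -3.2 -0.5 0 0 0 6; 2.4 -6.4 -1 0 0 0 4; 3.6 -9.6 -1.5 0 0 0 2; 4.8 -12.8 -2 0 0 0 0; 6 -16 -2.5 0 0 0 0; 7.2 -19.2 -3 0 0 0 0; 8.4 -22.4 -3.5 0 0 0 0; 9 -25 -4 0 0 0 0; 9 -25 -4 0 0 0 0; 9 -25 -4 0 0 0 0; 9 -25 -4 0 0 0 0"

```text
time_s: 2.48
ee_pos: [0.4896, -0.1989, 0.2209]
eef_rot: [1.273, 1.168, -1.274]
force: [-0.2, 0.4, -0.4]
finger_gap: 0.0002
```

```bash
python3 - <<'E'
from h import *
import pickle
s=monitor.get_obs();c=cap("wrist","w1.png");pickle.dump(c,open("w1.pkl","wb"))
print(s["time_s"],s["ee_pos"],s["eef_rot"],s["force"],c["p"]);print(rot(s["eef_rot"]).round(3))
E
```

```text
2.4833 [ 0.48962174 -0.1989177   0.22094681] [ 1.27312618  1.16818015 -1.27369802] [-0.19881833  0.40509579 -0.36742026] [ 0.49769114 -0.12418815  0.36351798]
[[-0.001  0.996 -0.087]
 [ 0.001 -0.087 -0.996]
 [-1.    -0.001 -0.001]]
```

View pics/w1.png

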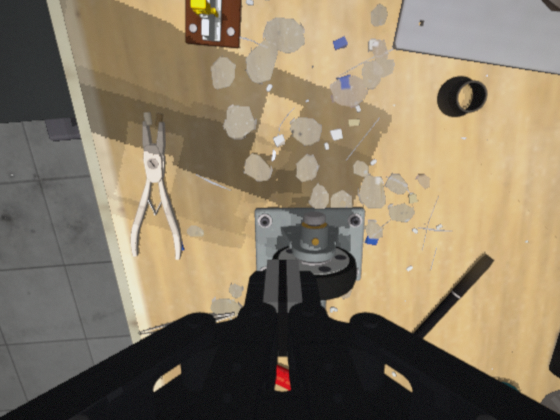

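The wrist view shows the stand base's +y corners at about (256,208) and (366,208), and the bare pin end and boss at about (314,218). The rack foot is at the top at (213,20).

```bash
python3 - <<'E'
from h import *
import pickle
c=pickle.load(open("w1.pkl","rb"))
a,b=onz(c,256,208,.01),onz(c,366,208,.01);print(a,b,np.linalg.norm(a-b))
x=(b-a)/np.linalg.norm(b-a);y=np.array([-x[1],x[0],0]);print("yaw",np.arctan2(x[1],x[0]))
m=(a+b)/2;o=m-42e-3*y;o[2]=0;print("origin",o)
for w in(0,1):
  O=[o,np.array([.51163,-.27824,0])][w]
  for n,p in[("headboss",-44),("headmin",-64),("headmax",-84),("bossface",44)]: 
    P=O+y*p/1e3;P[2]=.062;print(n,P.round(4),proj(c,P).round(1))
im=c["f"][195:265,250:375,::-1];cv2.imwrite("pics/w1c.png",cv2.resize(im,(750,420),interpolation=cv2.INTER_CUBIC))
E
```

```text
[ 0.46080438 -0.22891072  0.01      ] [ 0.57423124 -0.23877783  0.01      ] 0.11385521753590454
yaw -0.08677248116211485
origin [ 0.51387794 -0.27568626  0.        ]
headboss [ 0.5101 -0.3195  0.062 ] [313.  308.7]
headmin [ 0.5083 -0.3394  0.062 ] [312.5 326.4]
headmax [ 0.5066 -0.3594  0.062 ] [312.  343.6]
bossface [ 0.5177 -0.2319  0.062 ] [315.4 222.8]
headboss [ 0.5078 -0.3221  0.062 ] [310.8 311.2]
headmin [ 0.5061 -0.342   0.062 ] [310.3 328.8]
headmax [ 0.5044 -0.3619  0.062 ] [309.9 345.9]
bossface [ 0.5154 -0.2344  0.062 ] [313.1 225.7]
```

View pics/w1c.png

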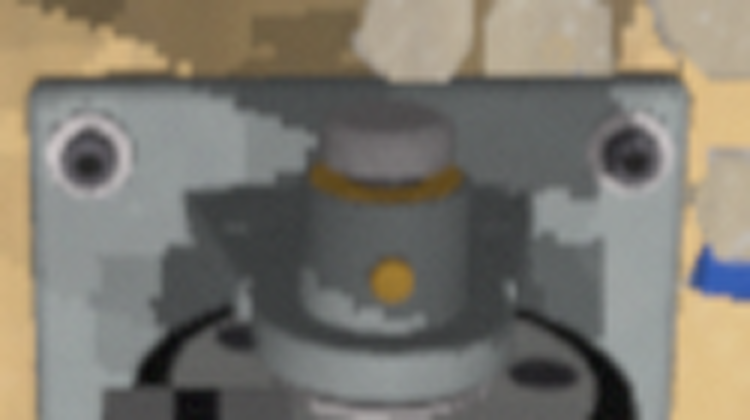

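drive_tool --series "0.4 -4 0 0 0 0 0; 0.7 -8 0 0 0 0 0; 1 -12 0 0 0 0 0; 1.2 -16 0 0 0 0 0; 1.3 -18.9 -1 0 0 0 0; 1.3 -18.9 -5 0 0 0 0; 1.3 -18.9 -9 0 0 0 0; 1.3 -18.9 -12.5 0 0 0 0; 1.3 -18.9 -15 0 0 0 0; 1.3 -18.9 -16.5 0 0 0 0; 1.3 -18.9 -16.5 0 0 0 0;  1.3 -18.9 -16.5 0 0 0 0"

```text
time_s: 3.53
ee_pos: [0.5033, -0.3872, 0.0561]
eef_rot: [1.272, 1.169, -1.272]
force: [0.3, 0.0, 0.1]
finger_gap: 0.0004
```

drive_tool --series "0.03 0.3 0 0 0 0 0; 0.05 0.6 0 0 0 0 0; 0.08 0.9 0 0 0 0 0; 0.1 1.2 0 0 0 0 0; 0.1 1.3 0 0 0 0 0; 0.1 1.3 0 0 0 0 0"

```text
time_s: 4.03
ee_pos: [0.5044, -0.3753, 0.0568]
eef_rot: [1.273, 1.166, -1.272]
force: [0.8, 0.2, 0.2]
finger_gap: 0.0003
```

drive_tool --series "0.02 0.15 0 0 0 0 0; 0.03 0.3 0 0 0 0 0; 0.04 0.45 0 0 0 0 0; 0.05 0.6 0 0 0 0 0; 0.05 0.6 0 0 0 0 0"

```text
time_s: 4.45
ee_pos: [0.5046, -0.3693, 0.0562]
eef_rot: [1.273, 1.167, -1.273]
force: [0.3, -0.8, 0.4]
finger_gap: 0.0
```

drive_tool --series "0.02 0.15 0 0 0 0 0; 0.03 0.3 0 0 0 0 0; 0.04 0.45 0 0 0 0 0; 0.05 0.6 0 0 0 0 0; 0.05 0.6 0 0 0 0 0"

```text
time_s: 4.87
ee_pos: [0.5052, -0.3633, 0.0563]
eef_rot: [1.273, 1.167, -1.273]
force: [0.2, 0.6, 0.4]
finger_gap: -0.0001
```

drive_tool --series "0.02 0.15 0 0 0 0 0; 0.03 0.3 0 0 0 0 0; 0.03 0.4 0 0 0 0 0; 0.03 0.4 0 0 0 0 0"

```text
time_s: 5.2
ee_pos: [0.5055, -0.3596, 0.0564]
eef_rot: [1.273, 1.167, -1.273]
force: [0.2, -0.4, -0.1]
finger_gap: -0.0002
```

drive_tool --series "0.02 0.15 0 0 0 0 0; 0.03 0.3 0 0 0 0 0; 0.03 0.4 0 0 0 0 0; 0.03 0.4 0 0 0 0 0"

```text
time_s: 5.53
ee_pos: [0.5059, -0.3565, 0.0564]
eef_rot: [1.272, 1.165, -1.273]
force: [-1.2, -5.2, -0.4]
finger_gap: 0.0002
```

drive_tool --series "0.02 0.1 0 0 0 0 0; 0.03 0.2 0 0 0 0 0; 0.03 0.3 0 0 0 0 0; 0.03 0.4 0 0 0 0 0; 0.03 0.5 0 0 0 0 0"

```text
time_s: 5.95
ee_pos: [0.5062, -0.3518, 0.0564]
eef_rot: [1.272, 1.165, -1.273]
force: [-1.5, -5.4, -2.1]
finger_gap: 0.0002
```

drive_tool --series "0 0.1 0 0 0 0 0; 0.02 0.2 0 0 0 0 0; 0.03 0.3 0 0 0 0 0"

```text
time_s: 6.2
ee_pos: [0.5065, -0.3488, 0.0564]
eef_rot: [1.272, 1.165, -1.273]
force: [-1.2, -5.6, -1.9]
finger_gap: -0.0002
```

Pushed about 7.5 mm so far, with 10 to 16 needed.

drive_tool --series "0 0.1 0 0 0 0 0; 0.02 0.2 0 0 0 0 0"

```text
time_s: 6.37
ee_pos: [0.5066, -0.3468, 0.0564]
eef_rot: [1.272, 1.165, -1.273]
force: [-1.6, -6.1, -2.2]
finger_gap: 0.0001
```

drive_tool --series "0 0.1 0 0 0 0 0; 0.02 0.2 0 0 0 0 0"

```text
time_s: 6.53
ee_pos: [0.5068, -0.3447, 0.0564]
eef_rot: [1.272, 1.165, -1.273]
force: [-2.1, -5.9, -1.0]
finger_gap: -0.0001
```

drive_tool --series "0 0.1 0 0 0 0 0; 0.02 0.2 0 0 0 0 0"

```text
time_s: 6.7
ee_pos: [0.507, -0.3438, 0.0565]
eef_rot: [1.27, 1.164, -1.273]
force: [-3.9, -15.4, -4.7]
finger_gap: 0.0001
```

drive_tool --series "0 -1.5 0 0 0 0 0; -0.2 -3 0 0 0 0 0; -0.2 -3 4 0 0 0 0; -0.2 -3 8 0 0 0 0; 0.2 -1 11 0 0 0 0; 0.5 3 11 0 0 0 0; 0.8 7 10 0 0 0 0; 0.8 7 10 0 0 0 0;  0.8 7 10 0 0 0 0"

```text
time_s: 7.45
ee_pos: [0.5149, -0.2704, 0.1563]
eef_rot: [1.271, 1.169, -1.272]
force: [0.7, -0.4, 0.2]
finger_gap: -0.0002
```

```bash
python3 - <<'E'
from h import *
import pickle
s=monitor.get_obs();c=cap("wrist");pickle.dump(c,open("w2.pkl","wb"))
print(s["time_s"],s["ee_pos"],s["eef_rot"],s["force"],c["p"])
P=proj(c,[.517,-.22,.062]).astype(int);print(P)
u,v=P;y0=max(v-75,0);x0=u-100;print("off",x0,y0)
cv2.imwrite("pics/w2c.png",cv2.resize(c["f"][y0:y0+150,x0:x0+200,::-1],(800,600),interpolation=cv2.INTER_CUBIC))
E
```

```text
7.45 [ 0.51492081 -0.27038551  0.15630096] [ 1.27145638  1.16902734 -1.27152065] [ 0.70594181 -0.36355788  0.15439322] [ 0.5227295  -0.19562546  0.29886818]
[276 138]
off 176 63
```

View pics/w2c.png

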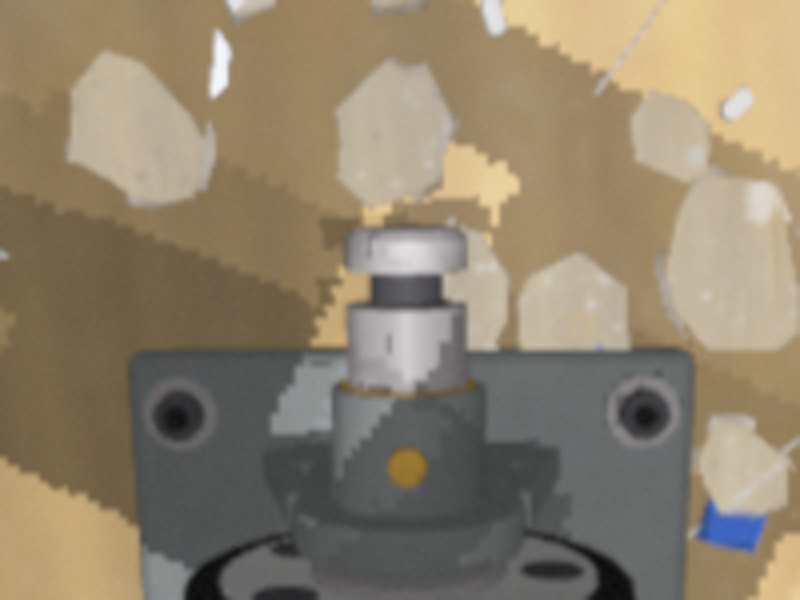

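drive_tool --series "-1 4 1 0 0 -0.02 2; -2 8 1 0 0 -0.04 4; -3 12 1 0 0 -0.06 6; -4 16 1 0 0 -0.08 8; -5 20 1 0 0 -0.08 8.5; -6.5 23.5 0 0 0 -0.08 8.5; -6.5 23.5 -1 0 0 -0.08 8.5; -6.5 23.5 -1 0 0 -0.08 8.5; -6.5 23.5 -1 0 0 -0.08 8.5"

```text
time_s: 8.25
ee_pos: [0.4509, -0.0375, 0.1464]
eef_rot: [1.331, 1.125, -1.331]
force: [0.4, -0.3, 0.9]
finger_gap: 0.0849
```

```bash
python3 - <<'E'
from h import *
import pickle
s=monitor.get_obs();c=cap("wrist");pickle.dump(c,open("w3.pkl","wb"))
print(s["time_s"],s["ee_pos"],s["eef_rot"],s["force"],c["p"])
P=proj(c,[.452,.019,.062]).astype(int);print(P)
u,v=P;y0=max(v-75,0);x0=max(u-100,0);print("off",x0,y0)
cv2.imwrite("pics/w3c.png",cv2.resize(c["f"][y0:y0+150,x0:x0+200,::-1],(800,600),interpolation=cv2.INTER_CUBIC))
E
```

```text
8.25 [ 0.45090035 -0.03751894  0.14635996] [ 1.33139435  1.12505197 -1.33133769] [ 0.36760521 -0.27373834  0.93392437] [0.46481861 0.03658037 0.28886556]
[266 131]
off 166 56
```

View pics/w3c.png

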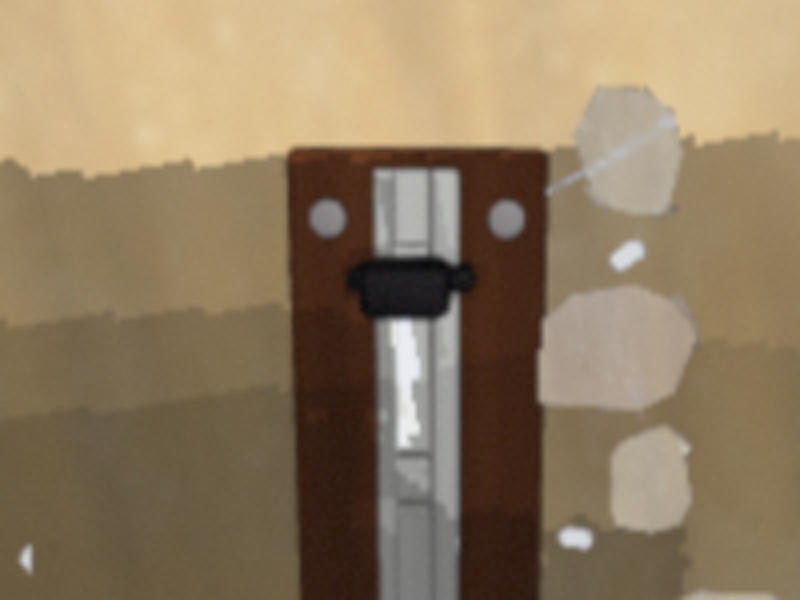

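The pin is home and the groove shows at crop (406,289), i.e. (277.6,135) in the frame. The black clip's tab top is around crop (404,288), i.e. (267,128).

```bash
python3 - <<'E'
from h import *
import pickle
c=pickle.load(open("w2.pkl","rb"))
P=lambda u,v,z,o=(176,63):onz(c,o[0]+u/4,o[1]+v/4,z)
L,Rr=P(347,325,.062),P(466,325,.062);print("pin w",np.linalg.norm(L-Rr),(L+Rr)/2)
print("groove",P(406,289,.062),"face",(P(335,388,.062)+P(485,384,.062))/2,"tip",P(407,240,.062))
a,b=P(130,353,.01),P(692,353,.01);print("base",a,b,np.linalg.norm(a-b),np.arctan2(*(b-a)[1::-1]))
x=(b-a)/np.linalg.norm(b-a);y=np.array([-x[1],x[0],0]);print("bossface from base",(a+b)/2+.002*y)
a,b=P(180,416,.01),P(642,412,.01);print("screws",(a+b)/2,np.arctan2(*(b-a)[1::-1]))
c=pickle.load(open("w3.pkl","rb"));Q=lambda u,v,z:P(u,v,z,(166,56))
a,b=Q(290,150,.006),Q(548,152,.006);print("foot",np.linalg.norm(a-b),(a+b)/2,np.arctan2(*(b-a)[1::-1]))
a,b=Q(395,170,.036),Q(398,598,.036);d=a-b;print("fin yaw",np.arctan2(-d[0],d[1]))
a,b=Q(358,290,.068),Q(450,290,.068);print("tab",np.linalg.norm(a-b),(a+b)/2, Q(404,315,.068))
a,b=Q(348,278,.043),Q(474,278,.043);print("shoulder",np.linalg.norm(a-b),(a+b)/2)
a,b=Q(412,243,.0425),Q(412,452,.0425);print("teeth",a,b,np.linalg.norm(a-b))
E
```

```text
pin w 0.019555268290262297 [ 0.51712661 -0.22351239  0.062     ]
groove [ 0.5175596  -0.21771213  0.062     ] face [ 0.51681317 -0.23357616  0.062     ] tip [ 0.51840883 -0.20997584  0.062     ]
base [ 0.45986009 -0.2304957   0.01      ] [ 0.57273515 -0.24006073  0.01      ] 0.11327960297553563 -0.08453797047170214
bossface from base [ 0.51646649 -0.23328536  0.01      ]
screws [ 0.51519619 -0.24763423  0.01      ] -0.07576756533973393
foot 0.04860696387873213 [0.45694166 0.04167799 0.006     ] -0.17473753380904006
fin yaw -0.17457796912360285
tab 0.013917131090520566 [0.4529076  0.02125566 0.068     ] [0.45224192 0.01759858 0.068     ]
shoulder 0.02116620677267951 [0.45307188 0.02126455 0.043     ]
teeth [0.45422647 0.02682138 0.0425    ] [ 0.4479586  -0.00794248  0.0425    ] 0.035324381397777
```

drive_tool --series "0.1 3 0 0 0 -0.01 3; 0.2 5.8 0 0 0 -0.01 3; 0.2 5.8 -3 0 0 -0.01 3; 0.2 5.8 -5.5 0 0 -0.01 3; 0.2 5.8 -7 0 0 -0.01 3; 0.2 5.8 -7 0 0 -0.01 3; 0.2 5.8 -7 0 0 -0.01 3"

```text
time_s: 8.88
ee_pos: [0.4527, 0.0202, 0.0762]
eef_rot: [1.339, 1.12, -1.341]
force: [0.3, -0.2, 0.9]
finger_gap: 0.0301
```

drive_tool --series "0 0 -1 0 0 0 3; 0 0 -2 0 0 0 3; 0 0 -2.6 0 0 0 3; 0 0 -2.8 0 0 0 3; 0 0 -2.9 0 0 0 3; 0 0 -2.9 0 0 0 3"

```text
time_s: 9.38
ee_pos: [0.4519, 0.0214, 0.0472]
eef_rot: [1.338, 1.12, -1.339]
force: [0.2, 0.0, 0.2]
finger_gap: 0.0302
```

drive_tool --series "0.1 0 0 0 0 0 2.4; 0.1 0 0 0 0 0 2; 0.1 0 0 0 0 0 1.6; 0.1 0 0 0 0 0 1.2; 0.1 0 0 0 0 0 0.8; 0.1 0 0 0 0 0 0.8; 0.1 0 0 0 0 0 0.8" --force 60

```text
time_s: 9.97
ee_pos: [0.4531, 0.0214, 0.0476]
eef_rot: [1.339, 1.12, -1.338]
force: [-2.0, -0.4, 5.9]
finger_gap: 0.0122
```

drive_tool --series "0 0 0.1 0 0 0 0.8; 0 0 0.3 0 0 0 0.8; 0 0 1 0 0 0 0.8; 0 0 2 0 0 0 0.8; 0 0 4 0 0 0 0.8; 0 0 7 0 0 0 0.8; 0 0 10 0 0 0 0.8; 0 0 10 0 0 0 0.8; 0 0 10 0 0 0 0.8"

```text
time_s: 10.72
ee_pos: [0.4544, 0.0214, 0.1496]
eef_rot: [1.341, 1.117, -1.334]
force: [-0.5, 0.3, -0.5]
finger_gap: 0.0123
```

```bash
python3 - <<'E'
from h import *
import pickle
s=monitor.get_obs();c=cap("wrist");pickle.dump(c,open("w4.pkl","wb"));t=cap("side");pickle.dump(t,open("s4.pkl","wb"))
print(s["time_s"],s["ee_pos"],s["eef_rot"],s["force"],s["finger_gap"])
P=proj(c,s["ee_pos"]).astype(int);Q=proj(t,s["ee_pos"]).astype(int);print(P,Q)
def cr(f,u,v,w,h): return cv2.resize(f[max(v-h,0):v+h,u-w:u+w,::-1],(400,300),interpolation=cv2.INTER_CUBIC)
cv2.imwrite("pics/w4c.png",np.hstack([cr(c["f"],P[0],P[1],40,30),cr(t["f"],Q[0],Q[1],32,24)]))
E
```

```text
10.7167 [0.45439449 0.02139616 0.14955971] [ 1.34109123  1.11693596 -1.33435906] [-0.52839109  0.26339735 -0.53999486] 0.012263983041943888
[279 276] [233 147]
```

View pics/w4c.png

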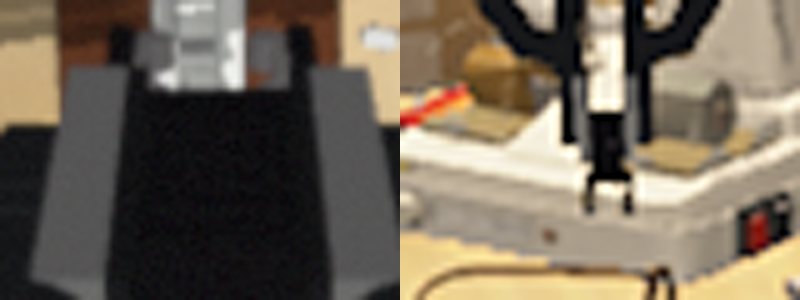

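drive_tool --series "1 -4 0 0 0 0.02 0.8; 2 -8 0 0 0 0.04 0.8; 3 -12 0 0 0 0.06 0.8; 4 -16 0 0 0 0.08 0.8; 5 -20 0 0 0 0.09 0.8; 6 -23 -0.5 0 0 0.09 0.8; 6.3 -23.9 -1.5 0 0 0.09 0.8; 6.3 -23.9 -3 0 0 0.09 0.8; 6.3 -23.9 -3 0 0 0.09 0.8; 6.3 -23.9 -3 0 0 0.09 0.8; 6.3 -23.9 -3 0 0 0.09 0.8"

```text
time_s: 11.73
ee_pos: [0.5154, -0.2166, 0.1168]
eef_rot: [1.272, 1.169, -1.273]
force: [0.5, -0.4, 0.2]
finger_gap: 0.0121
```

```bash
python3 - <<'E'
from h import *
import pickle
s=monitor.get_obs();c=cap("side");pickle.dump(c,open("s5.pkl","wb"));w=cap("wrist")
r=rot(s["eef_rot"]);print(s["time_s"],s["ee_pos"],s["force"],s["moment"]);print(r.round(4),"yaw",np.arctan2(r[1,1],r[0,1]))
P=proj(w,[.5175,-.2177,.075]).astype(int)
def cr(f,u,v,w,h): return cv2.resize(f[max(v-h,0):v+h,u-w:u+w,::-1],(400,300),interpolation=cv2.INTER_CUBIC)
Q=proj(c,[.5175,-.2177,.08]).astype(int);print(P,Q,proj(w,s["ee_pos"]))
cv2.imwrite("pics/w5c.png",np.hstack([cr(w["f"],P[0],P[1],60,45),cr(c["f"],Q[0],Q[1],40,30)]))
E
```

```text
11.7333 [ 0.51537175 -0.21664381  0.1167694 ] [ 0.54260948 -0.41403454  0.15419464] [-0.02004087 -0.0449768   0.00138281]
[[-1.800e-03  9.963e-01 -8.610e-02]
 [ 9.000e-04 -8.610e-02 -9.963e-01]
 [-1.000e+00 -1.800e-03 -7.000e-04]] yaw -0.08624148464546119
[283 241] [281 202] [278.19635146 275.74657141]
```

View pics/w5c.png

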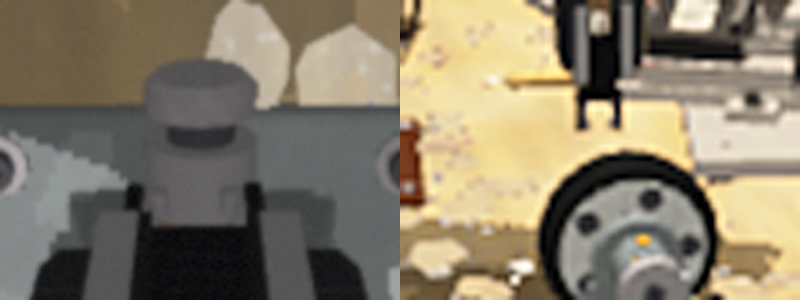

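drive_tool --series "0.2 -0.05 -0.5 0 0 0 0.8; 0.2 -0.05 -1.2 0 0 0 0.8; 0.2 -0.05 -1.7 0 0 0 0.8; 0.2 -0.05 -2 0 0 0 0.8; 0.2 -0.05 -2.05 0 0 0 0.8; 0.2 -0.05 -2.05 0 0 0 0.8"

```text
time_s: 12.33
ee_pos: [0.5177, -0.218, 0.0964]
eef_rot: [1.273, 1.168, -1.273]
force: [-0.2, -0.4, -0.2]
finger_gap: 0.0119
```

drive_tool --series "0 0 -0.1 0 0 0 0.8; 0 0 -0.2 0 0 0 0.8; 0 0 -0.2 0 0 0 0.8"

```text
time_s: 12.58
ee_pos: [0.5181, -0.2182, 0.0949]
eef_rot: [1.273, 1.167, -1.273]
force: [0.8, 0.4, -0.3]
finger_gap: 0.0124
```

drive_tool --series "0 0 -0.1 0 0 0 0.8; 0 0 -0.1 0 0 0 0.8; 0 0 -0.1 0 0 0 0.8"

```text
time_s: 12.83
ee_pos: [0.5181, -0.2182, 0.094]
eef_rot: [1.273, 1.166, -1.273]
force: [-0.2, 0.5, 1.4]
finger_gap: 0.0126
```

drive_tool --series "0 0 -0.1 0 0 0 0.8; 0 0 -0.1 0 0 0 0.8; 0 0 -0.1 0 0 0 0.8"

```text
time_s: 13.08
ee_pos: [0.5179, -0.2178, 0.0926]
eef_rot: [1.273, 1.167, -1.273]
force: [0.5, 1.4, -0.6]
finger_gap: 0.0126
```

drive_tool --series "0 0 -0.1 0 0 0 0.8; 0 0 -0.1 0 0 0 0.8; 0 0 -0.1 0 0 0 0.8"

```text
time_s: 13.33
ee_pos: [0.518, -0.2179, 0.0917]
eef_rot: [1.273, 1.167, -1.273]
force: [0.9, 2.6, 0.4]
finger_gap: 0.0125
```

drive_tool --series "0 0.04 -0.1 0 0 0 0.8; 0 0.04 -0.1 0 0 0 0.8; 0 0.04 -0.1 0 0 0 0.8"

```text
time_s: 13.58
ee_pos: [0.5179, -0.2177, 0.0907]
eef_rot: [1.273, 1.167, -1.273]
force: [0.2, 2.3, 0.3]
finger_gap: 0.0123
```

drive_tool --series "0 0 -0.1 0 0 0 0.8; 0 0 -0.1 0 0 0 0.8; 0 0 -0.1 0 0 0 0.8"

```text
time_s: 13.83
ee_pos: [0.518, -0.2177, 0.0899]
eef_rot: [1.273, 1.167, -1.273]
force: [-0.8, 2.1, 1.2]
finger_gap: 0.0125
```

drive_tool --series "0 0.04 -0.1 0 0 0 0.8; 0 0.04 -0.1 0 0 0 0.8; 0 0.04 -0.1 0 0 0 0.8"

```text
time_s: 14.08
ee_pos: [0.5181, -0.2175, 0.089]
eef_rot: [1.273, 1.166, -1.273]
force: [-0.5, 0.8, 2.8]
finger_gap: 0.0121
```

drive_tool --series "0 0.03 -0.1 0 0 0 0.8; 0 0.03 -0.1 0 0 0 0.8; 0 0.03 -0.1 0 0 0 0.8"

```text
time_s: 14.33
ee_pos: [0.5182, -0.2173, 0.088]
eef_rot: [1.273, 1.166, -1.273]
force: [-0.6, -0.5, 4.2]
finger_gap: 0.0121
```

drive_tool --series "0 0 -0.1 0 0 0 0.8; 0 0 -0.1 0 0 0 0.8; 0 0 -0.1 0 0 0 0.8"

```text
time_s: 14.58
ee_pos: [0.5183, -0.2173, 0.0871]
eef_rot: [1.273, 1.166, -1.273]
force: [-1.9, -0.8, 6.8]
finger_gap: 0.0123
```

drive_tool --series "-0.04 0 -0.1 0 0 0 0.8; -0.04 0 -0.1 0 0 0 0.8; -0.04 0 -0.1 0 0 0 0.8"

```text
time_s: 14.83
ee_pos: [0.5176, -0.2171, 0.0861]
eef_rot: [1.273, 1.167, -1.273]
force: [-0.8, -0.3, 7.1]
finger_gap: 0.0124
```

drive_tool --series "0 0 -0.1 0 0 0 0.8; 0 0 -0.1 0 0 0 0.8; 0 0 -0.1 0 0 0 0.8"

```text
time_s: 15.08
ee_pos: [0.5178, -0.2171, 0.0852]
eef_rot: [1.273, 1.166, -1.273]
force: [-1.0, 0.3, 7.8]
finger_gap: 0.0119
```

drive_tool --series "0 0 -0.1 0 0 0 0.8; 0 0 -0.1 0 0 0 0.8; 0 0 -0.1 0 0 0 0.8"

```text
time_s: 15.33
ee_pos: [0.5179, -0.2172, 0.0843]
eef_rot: [1.273, 1.166, -1.273]
force: [-1.5, 1.0, 8.8]
finger_gap: 0.0122
```

drive_tool --series "-0.02 0 -0.1 0 0 0 0.8; -0.02 0 -0.1 0 0 0 0.8; -0.02 0 -0.1 0 0 0 0.8"

```text
time_s: 15.58
ee_pos: [0.5179, -0.2172, 0.0836]
eef_rot: [1.273, 1.166, -1.272]
force: [-1.6, -0.0, 9.7]
finger_gap: 0.0119
```

drive_tool --series "0 0 -0.1 0 0 0 0.8; 0 0 -0.1 0 0 0 0.8; 0 0 -0.1 0 0 0 0.8"

```text
time_s: 15.83
ee_pos: [0.5179, -0.2172, 0.0827]
eef_rot: [1.273, 1.166, -1.272]
force: [-0.8, -0.1, 11.1]
finger_gap: 0.0123
```

drive_tool --series "0 0 -0.1 0 0 0 0.8; 0 0 -0.1 0 0 0 0.8; 0 0 -0.1 0 0 0 0.8"

```text
time_s: 16.08
ee_pos: [0.518, -0.2173, 0.0818]
eef_rot: [1.273, 1.165, -1.272]
force: [-1.6, 0.3, 13.2]
finger_gap: 0.0121
```

drive_tool --series "0 0 -0.1 0 0 0 0.8; 0 0 -0.1 0 0 0 0.8; 0 0 -0.1 0 0 0 0.8"

```text
time_s: 16.33
ee_pos: [0.5179, -0.2173, 0.0807]
eef_rot: [1.273, 1.166, -1.272]
force: [-1.0, 0.3, 6.7]
finger_gap: 0.012
```

drive_tool --series "0 0 -0.1 0 0 0 0.8; 0 0 -0.1 0 0 0 0.8; 0 0 -0.1 0 0 0 0.8"

```text
time_s: 16.58
ee_pos: [0.5173, -0.217, 0.0785]
eef_rot: [1.273, 1.167, -1.273]
force: [-0.2, -0.6, 1.4]
finger_gap: 0.0125
```

drive_tool --series "0 0 -0.1 0 0 0 0.8; 0 0 -0.1 0 0 0 0.8; 0 0 -0.1 0 0 0 0.8"

```text
time_s: 16.83
ee_pos: [0.5175, -0.217, 0.0778]
eef_rot: [1.273, 1.167, -1.273]
force: [-0.4, -0.7, 2.0]
finger_gap: 0.012
```

drive_tool --series "0 0 -0.1 0 0 0 0.8; 0 0 -0.1 0 0 0 0.8; 0 0 -0.1 0 0 0 0.8"

```text
time_s: 17.08
ee_pos: [0.5175, -0.217, 0.0769]
eef_rot: [1.273, 1.167, -1.273]
force: [0.4, -0.5, 4.2]
finger_gap: 0.0124
```

drive_tool --series "0 0 -0.1 0 0 0 0.8; 0 0 -0.1 0 0 0 0.8; 0 0 -0.1 0 0 0 0.8"

```text
time_s: 17.33
ee_pos: [0.5176, -0.2171, 0.076]
eef_rot: [1.273, 1.166, -1.273]
force: [-0.3, 0.1, 5.9]
finger_gap: 0.0124
```

drive_tool --series "0 0 -0.1 0 0 0 0.8; 0 0 -0.1 0 0 0 0.8; 0 0 -0.1 0 0 0 0.8"

```text
time_s: 17.58
ee_pos: [0.5177, -0.2171, 0.0752]
eef_rot: [1.273, 1.166, -1.273]
force: [-0.8, -0.3, 7.6]
finger_gap: 0.0118
```

```bash
python3 - <<'E'
from h import *
s=monitor.get_obs();c=cap("side");w=cap("wrist")
print(s["time_s"],s["ee_pos"],s["force"],s["moment"])
def cr(f,u,v,w,h): return cv2.resize(f[max(v-h,0):v+h,u-w:u+w,::-1],(400,300),interpolation=cv2.INTER_CUBIC)
P=proj(w,[.5175,-.2177,.075]).astype(int);Q=proj(c,[.5175,-.2177,.075]).astype(int);print(P,Q)
cv2.imwrite("pics/w6c.png",np.hstack([cr(w["f"],P[0],P[1],60,45),cr(c["f"],Q[0],Q[1],40,30)]))
E
```

```text
17.5833 [ 0.51772306 -0.21706299  0.07520367] [-0.75590323 -0.28718958  7.64214251] [-0.00660529  0.09353258 -0.04269605]
[278 277] [281 204]
```

View pics/w6c.png

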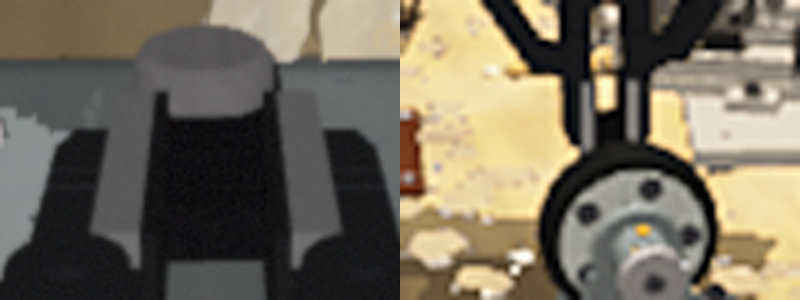

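The wrist view shows the clip down on the pin, with the tab's upper edge at about row 310. I'll compare that row with the earlier frame to see whether the clip slipped in the grip.

```bash
python3 - <<'E'
from h import *
import pickle
a=pickle.load(open("w4.pkl","rb"));b=cap("wrist")
for c in(a,b): print(c["f"][285:345:2,276:288].mean((1,2)).round().astype(int).tolist())
s=monitor.get_obs()
r=rot(s["eef_rot"])
# depth along tool of tab top (its camera-side edge: 4mm toward camera), project for several distances behind TCP
for d in(14,16,18,20,22,24): print(d,proj(b,s["ee_pos"]-r[:,0]*d/1e3-r[:,2]*.004).round(1),proj(b,s["ee_pos"]-r[:,0]*d/1e3+r[:,2]*.004).round(1))
E
```

```text
[12, 16, 15, 14, 16, 16, 17, 17, 16, 17, 16, 16, 45, 157, 171, 173, 172, 173, 171, 175, 172, 173, 173, 179, 178, 178, 178, 178, 176, 176]
[13, 17, 14, 14, 16, 18, 18, 18, 18, 18, 18, 18, 25, 81, 86, 85, 85, 85, 85, 80, 81, 90, 91, 92, 91, 89, 85, 84, 85, 80]
14 [278.9 284. ] [279.  301.5]
16 [278.9 286.5] [279.  304.2]
18 [278.9 289.1] [278.9 306.9]
20 [278.8 291.7] [278.9 309.7]
22 [278.8 294.4] [278.8 312.6]
24 [278.7 297.2] [278.8 315.6]
```

drive_tool --series "0 0 -0.1 0 0 0 0.8; 0 0 -0.1 0 0 0 0.8; 0 0 -0.1 0 0 0 0.8"

```text
time_s: 17.98
ee_pos: [0.5178, -0.2171, 0.0744]
eef_rot: [1.273, 1.166, -1.272]
force: [-0.8, -0.3, 9.2]
finger_gap: 0.0124
```

drive_tool --series "0 0 -0.1 0 0 0 0.8; 0 0 -0.1 0 0 0 0.8; 0 0 -0.1 0 0 0 0.8"

```text
time_s: 18.23
ee_pos: [0.5179, -0.2171, 0.0736]
eef_rot: [1.273, 1.166, -1.272]
force: [-1.3, 1.1, 10.3]
finger_gap: 0.0122
```

```bash
python3 - <<'E'
from h import *
import pickle
b=cap("wrist");a=pickle.load(open("w4.pkl","rb"))
for c in(a,b): print(c["f"][304:318,276:288].mean((1,2)).round().astype(int).tolist(), c["f"][250:300:5,230:330].mean(2).argmax(1).tolist())
# vertical position of pad front ends: brightness down columns of left/right pad
for u in(256,308):
  for c in(a,b): print(u,c["f"][250:312:3,u-2:u+3].mean((1,2)).round().astype(int).tolist())
E
```

```text
[15, 16, 17, 16, 16, 45, 117, 157, 163, 171, 176, 173, 171, 172] [92, 56, 55, 89, 99, 1, 0, 0, 0, 19]
[17, 18, 18, 17, 17, 24, 57, 80, 84, 85, 85, 85, 85, 85] [73, 52, 85, 92, 0, 1, 1, 0, 0, 79]
256 [40, 37, 60, 75, 86, 86, 86, 86, 86, 86, 86, 85, 85, 85, 85, 84, 85, 90, 104, 78, 55]
256 [85, 78, 85, 86, 90, 88, 90, 89, 89, 89, 89, 89, 88, 89, 89, 89, 89, 95, 108, 80, 57]
308 [159, 157, 155, 121, 86, 86, 86, 85, 86, 86, 86, 85, 85, 85, 85, 85, 85, 91, 105, 83, 64]
308 [103, 87, 103, 95, 89, 90, 90, 89, 89, 89, 89, 89, 89, 89, 89, 88, 89, 94, 109, 87, 66]
```

drive_tool --series "0 0 0.1 0 0 0 0.8; 0 0 0.2 0 0 0 0.8; 0 0 0.2 0 0 0 0.8; 0 0 0.2 0 0 0 0.8"

```text
time_s: 18.62
ee_pos: [0.5177, -0.217, 0.0753]
eef_rot: [1.273, 1.166, -1.273]
force: [-0.5, -0.7, 7.2]
finger_gap: 0.0122
```

drive_tool --series "0 0 0.1 0 0 0 0.8; 0 0 0.2 0 0 0 0.8; 0 0 0.3 0 0 0 0.8; 0 0 0.3 0 0 0 0.8; 0 0 0.3 0 0 0 0.8"

```text
time_s: 19.03
ee_pos: [0.5173, -0.217, 0.0777]
eef_rot: [1.273, 1.167, -1.273]
force: [0.2, 0.0, 3.1]
finger_gap: 0.0126
```

drive_tool --series "0 0 0.1 0 0 0 0.8; 0 0 0.15 0 0 0 0.8; 0 0 0.15 0 0 0 0.8; 0 0 0.15 0 0 0 0.8"

```text
time_s: 19.37
ee_pos: [0.5172, -0.2169, 0.0791]
eef_rot: [1.273, 1.167, -1.273]
force: [0.1, -0.7, -1.2]
finger_gap: 0.0126
```

drive_tool --series "0 0 0.1 0 0 0 0.8; 0 0 0.15 0 0 0 0.8; 0 0 0.15 0 0 0 0.8; 0 0 0.15 0 0 0 0.8"

```text
time_s: 19.7
ee_pos: [0.517, -0.2168, 0.0806]
eef_rot: [1.273, 1.168, -1.274]
force: [-0.4, -0.8, -3.2]
finger_gap: 0.0117
```

The clip resists upward pull (−3.2 N), so it is snapped in. I'll unload and release.

drive_tool --series "0 0 -0.1 0 0 0 0.8; 0 0 -0.15 0 0 0 0.8; 0 0 -0.15 0 0 0 1.3; 0 0 -0.15 0 0 0 1.6; 0 0 -0.1 0 0 0 2; 0 0 0 0 0 0 2.5; 0 0 0 0 0 0 3; 0 0 0 0 0 0 3"

```text
time_s: 20.37
ee_pos: [0.5176, -0.2171, 0.0811]
eef_rot: [1.273, 1.166, -1.273]
force: [-0.1, -0.4, -0.4]
finger_gap: 0.03
```

drive_tool --series "0 0 0.5 0 0 0 3; 0 0 1.5 0 0 0 3; 0 0 3.5 0 0 0 3; 0 0 6 0 0 0 3; 0 -1 8.5 0 0 0 3; 0 -3 9 0 0 0 3; 0 -5 9 0 0 0 3; 0 -5 9 0 0 0 3; 0 -5 9 0 0 0 3"

```text
time_s: 21.12
ee_pos: [0.5174, -0.2677, 0.1717]
eef_rot: [1.274, 1.165, -1.274]
force: [-0.2, 0.7, 0.2]
finger_gap: 0.0301
```

```bash
python3 - <<'E'
from h import *
import pickle
s=monitor.get_obs();c=cap("side");w=cap("wrist");pickle.dump((c,w),open("v7.pkl","wb"))
print(s["time_s"],s["ee_pos"],s["force"])
def cr(f,u,v,w,h): return cv2.resize(f[max(v-h,0):v+h,u-w:u+w,::-1],(400,300),interpolation=cv2.INTER_CUBIC)
P=proj(w,[.5175,-.2177,.08]).astype(int);Q=proj(c,[.5175,-.2177,.075]).astype(int);print(P,Q)
cv2.imwrite("pics/w7c.png",np.hstack([cr(w["f"],P[0],P[1],40,30),cr(c["f"],Q[0],Q[1],40,30)]))
E
```

```text
21.1167 [ 0.51741628 -0.26768566  0.17173994] [-0.16390013  0.68126331  0.16052285]
[274 141] [281 204]
```

View pics/w7c.png

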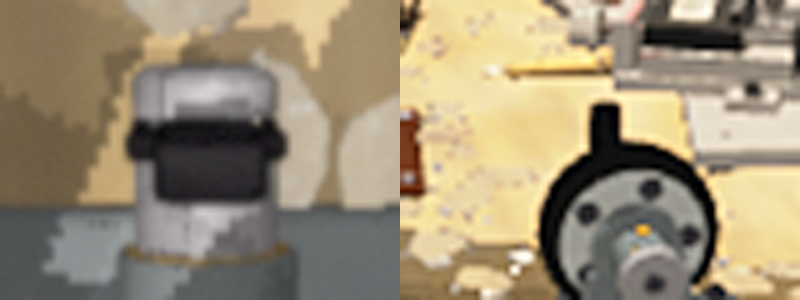

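The clip sits astride the pin in the groove, upright and square, with its tab top at side pixel (282,194.6). I'll check its height numerically.

```bash
python3 - <<'E'
from h import *
import pickle
c,w=pickle.load(open("v7.pkl","rb"))
f=c["f"].astype(int).sum(2);print("side col 282 rows188-206",f[188:206,280:284].mean(1).round().tolist())
for z in(.062,.066,.0695,.075): print(z,"tabtop side",proj(c,[.5175,-.2175,z+.038]).round(1),"wrist -y edge",proj(w,[.5172,-.2215,z+.038]).round(1),"shoulder L/R cols",proj(w,[.5175-.011,-.2165,z+.013])[0].round(1),proj(w,[.5175+.011,-.2165,z+.013])[0].round(1),"tab cols",proj(w,[.5105,-.2175,z+.038])[0].round(1),proj(w,[.5245,-.2175,z+.038])[0].round(1))
print("meas wrist edge row",111+200/5,"shoulder",234+128/5,234+287/5,"tab",234+155/5,234+268/5)
# pin silhouettes: same view
print("pin",234+135/5,234+275/5, proj(w,[.5075,-.2125,.062]),proj(w,[.5275,-.2125,.062]))
t=pickle.load(open("v0.pkl","rb"))["side"]
d=np.abs(c["f"].astype(int)-t["f"]).sum(2);print("head check rows/cols, changed px near yellow clip",(d[185:215,225:250]>90).sum())
E
```

```text
side col 282 rows188-206 [272.0, 531.0, 665.0, 648.0, 666.0, 642.0, 384.0, 3.0, 21.0, 34.0, 30.0, 34.0, 39.0, 42.0, 36.0, 40.0, 45.0, 48.0]
0.062 tabtop side [281.4 194.1] wrist -y edge [273.4 151.7] shoulder L/R cols 257.4 290.6 tab cols 261.5 285.0
0.066 tabtop side [281.4 192.4] wrist -y edge [273.2 152.7] shoulder L/R cols 257.0 290.8 tab cols 261.1 285.1
0.0695 tabtop side [281.4 191. ] wrist -y edge [273.1 153.5] shoulder L/R cols 256.7 290.9 tab cols 260.8 285.1
0.075 tabtop side [281.4 188.7] wrist -y edge [272.8 154.9] shoulder L/R cols 256.1 291.1 tab cols 260.2 285.2
meas wrist edge row 151.0 shoulder 259.6 291.4 tab 265.0 287.6
pin 261.0 289.0 [259.5012621  132.18965002] [288.31050048 129.59656876]
head check rows/cols, changed px near yellow clip 46
```

```bash
python3 - <<'E'
from h import *
import pickle
from station import close_job
a=pickle.load(open("v0.pkl","rb"))["side"];b=cap("side")
for c in(a,b):
    h=cv2.cvtColor(c["f"],cv2.COLOR_RGB2HSV)[180:215,225:250];m=(h[...,0]>24)&(h[...,0]<34)&(h[...,1]>200);y,x=np.nonzero(m);print(m.sum(),x.mean()+225,y.mean()+180)
s=monitor.get_obs();print(s["time_s"],s["dq"].round(3))
print(close_job())
E
```

```text
20 234.7 190.15
17 234.41176470588235 190.8235294117647
21.2667 [ 0.005  0.004  0.001 -0.003 -0.001 -0.002]
the job is handed in; nothing more can be done
None
```

The pin is home, the black clip is snapped into the groove and released, and the job is handed in at 21.3 s. No verdict was reported.

- **Pin:** I pushed it in by its head about 13 mm against roughly 6 N. It met a hard stop at about 15 N, and the close view then showed the groove about 16 mm outside the boss.
- **Clip:** The clip found the groove by light feel and snapped in after a 13 N peak on the force readings. It then held against a 3 N upward pull before I let go.
- **Final checks:** In the last side image the clip's tab top is at row 194.4, against 194.1 predicted for home (the forced position would be 192.4). The wrist view shows it square and centred on the pin to within about 0.5 mm. The yellow clip's image position shifted by less than 1 pixel (about 2 mm). The gripper is clear and reads no contact force.
- **Disagreements:** After the snap I pressed on to about 10 N. The tool kept sinking about 5 mm, springing back at about 2 N/mm instead of meeting a hard stop; I did not find the cause. The gripper read 12 mm on the 14 mm tab. Sizes in the wrist images measured up to 4% small, mostly 2–3%.
- **Not checked:** I did not re-measure the screwdriver, tweezers, loupe or packet at the end. The arm never went near them as far as I could see.

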